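Clear the inspection stand and show a culture flask to its camera

ROBOT

A 6-joint arm with a two-finger parallel gripper is mounted at the origin on the work surface. World frame = base frame: x ahead of the robot, y to its left, z up, the work surface at z = 0. Lengths are in m, angles in rad, forces in N, time in s.
With the tool pointing down it reaches from about 0.35 to 0.875 m from the base axis. Payload 4.2 kg.
Tool frame: the origin (TCP) lies between the finger pads, 19 mm behind the fingertips; this is the grasp point; z points along the fingers, y is the line along which they close (so a half turn about z gives the same grasp; the last joint's range is limited). The gripper opens to 85 mm and grips with 20 to 120 N. Pads are 22 mm wide; open, the fingers measure 114 mm over their backs; the gripper's body (76 mm by 85 mm) begins 54 mm behind the grasp point. The pads swing forward as they close: fully open they stand 13 mm farther back than shut.
Start: joints at [-1.043, 0.385, 0.008, 0, -1.194, -0.259], TCP at [0.166, -0.603, 0.25] pointing down, gripper open.
Joint ranges: [-3.14, 3.14], [-1.21, 2.06], [-1.07, 1.41], [-3.16, 2.05], [-2.99, -0.16], [-3.1, 3.1]. Speed limits (rad/s): [2.79, 2.79, 3.14, 3.14, 3.14, 3.14].

INTERFACE

Orientations are given as a unit quaternion [w, x, y, z].
In Python, from station import monitor, optics, manip gives the robot as it stands.
- The arm moves only by the tool apply_moves, never from a script. Its argument "motion" is a list of rows, each a list of 6 numbers: the shift along the tool's x, y, z in m, then the turn, a rotation vector about the tool's x, y, z in units of 6 degrees (1.0 is 6 degrees). A call has 1 to 8 rows; each row is the pose to reach, as a shift and turn from the pose commanded when the call began, along the tool's axes at that moment; what a row does not reach only later rows make up. A row lasts 1/10 s, in which the tool goes at most 50 mm and 8.59 degrees, less where a joint would pass 70% of its speed; a pose out of reach is approached as far as the arm can. A call with a gripper value outside its range is refused whole. "fingers" is the opening, from 0 (shut) to 1 (fully open), set as the call begins (left out, the last holds). The fingers move at their own pace and stop on an object; "grip_force" is the grip in N (left out, the last holds). Time passes only in rows, so rows that repeat a pose let the fingers close. It gives the time, the measured TCP pose, the force, the opening and the grip force at its end, in the units of the state.
- monitor.state(): the state, without advancing time (a new reading comes with each control period).
- optics.capture(name): name is "scene" or "top" or "wrist"; returns the picture (480x640x3 uint8, blue, green, red); there is no depth.
- optics.camera_params(name): a dict with "fx", "fy", "cx", "cy" (pixels), "position" and "orientation" of the camera in the world. Camera axes: x right, y up, looking along -z (the intrinsics and any distortion apply to the point x, -y, -z); pixel columns grow to the right and rows downward; lengths in m; the calibration is good to about 2 mm. A picture is of the moment at which its call begins: read the wrist's pose just before it. camera_params takes no time and is no camera call; for the wrist camera it gives the pose at the moment of the call.
- manip.hand_in(): hands the job in; it is judged then, once.
The state is a dict: "time": time; "joints": joint angles; "qvel": joint speeds; "joint_efforts": joint torques, N m; "tool_pos": TCP position; "ee_rot": TCP orientation; "ft_force": force on the tool from outside, world axes, zero at the start; "wrist_torque": the same for the moment, N m; "width": finger opening in m; "gripper_force": force on a finger pad.
Only numpy, scipy, OpenCV 4.12 (cv2) and the standard library are available. Lean on these libraries where they do the work, as an engineer would, in place of code of your own. Each camera call takes 0.05 s, during which the arm holds its last target. There are 200 camera calls.

TASK

The reagent bottle somebody left on the inspection stand blocks the camera's view: first put it back upright in the white bottle tray, beside the bottle already there. Then take the small culture flask out of the steel tray by its cap, so that its window stays clear, and hold it up between the camera and the light panel, its window on the camera's line of sight and 85 mm in front of the middle of the panel, cap up and leaning back with the panel, a broad face square to the lens. Finish while holding it still there, with nothing else carrying it, and leave the large flasks and the other bottle where they stand.

Things in the scene. Friction and masses are not known exactly. Their poses are not given: they have to be found in the camera images.
- stand: Inspection stand fixed to the bench: white base plate 170 mm wide, 12 mm thick, from x = -255 to +115 mm. Origin on the bench straight below the viewing point; x level, from the camera to the light panel; z up. At x = -235 mm a 25 mm square column, 290 mm tall, carries a small dark camera that looks 20 degrees downward; its lens front is 150 mm from the viewing point.
- view (a point): The viewing point, in the air on the camera's line of sight, 85 mm square out from the centre of the panel's white face, 145 mm above the bench. x axis: the line of sight, lens to panel (20 degrees below level); y: level, along the panel's width; z: up along the leaning panel (20 degrees from vertical, top tipped away from the camera).
- panel: Light panel at the far end of the stand: aluminium plate 170 x 170 x 12 mm with a white lit face towards the camera, leaning back 20 degrees, square to the line of sight. Origin at the centre of the white face, 116 mm above the bench; its top edge is 196 mm above the bench. Axes parallel to those of the viewing point.
- bottle: Laboratory bottle, glass with blue screw cap, about 0.36 kg, left standing on the stand's base plate below the viewing point. Body 70 mm in diameter up to 88 mm, shoulder up to 103 mm, cap 52 mm in diameter from 110 to 138 mm (the top). Origin at the centre of its underside, z up through the cap.
- bottle_tray: White plastic tray fixed to the bench, 130 (x) x 230 (y) mm outside, walls 4 mm thick and 30 mm high, floor 4 mm thick. Origin at the centre of its underside, z up. Room for two bottles side by side along y: the other bottle stands in the half of positive y; the half of negative y (its middle 55 mm from the origin) is free.
- other_bottle: The same kind of bottle, standing in the bottle tray in the half of positive y. To be left alone. Origin at the centre of its underside.
- flask_tray: Shallow steel tray fixed to the bench, 150 (x) x 340 (y) mm, rim 16 mm high, floor 3 mm thick. Origin at the centre of its underside. Three culture flasks stand in it in a row along y, about 108 mm apart, broad faces towards one another; the small one may be at either end or in the middle.
- flask: The small culture flask, clear plastic with blue screw cap, about 50 g, standing on end in the steel tray: flat body 25 mm deep (x), 50 mm wide (y), 60 mm high; shoulder up to 70 mm; cap 27 mm in diameter from 74 to 94 mm. Origin at the centre of its underside, z up through the cap; the two broad faces look along +x and -x and are alike.
- window (a point): Centre of the small flask's window: the middle of its body, on its axis, 30 mm above its underside; the flask's axes.
- large_flask_a: Large culture flask of the same make, 37 (x) x 84 (y) mm, 154 mm tall with its cap, standing in the steel tray. To be left alone. Origin at the centre of its underside.
- large_flask_b: A second large culture flask like the first.
Not all that is in view belongs to the job. Leave any brown, green or turquoise look-alike of the bottle alone.

How it is judged:
By the outcome, as a careful person would: the job done as asked, in the order asked, and still so for the second after the job is handed in, while the arm keeps its last pose, push and grip.
It also fails if it takes over 58 s, if anything falls off the work surface, if the arm or the gripper's body presses on something with over 40 N, if the wrist force passes 120 N, or if a joint passes its speed limit or range.

## Working session

There is one attempt and no reset: what is moved stays moved. The work goes in short steps, Python scripts to look and compute and a tool call to move; the robot and the scene stay as the last step left them, time stands still between calls to the robot, and variables do not carry over. Pictures are saved under pics/ and viewed, at most 10 in all, crops included, and the job is handed in when it is done.

Besides the shell and the picture viewer there is one more tool, called after "Call:" as a command line: name --pt "numbers of a row" for each row, then --argument value for the rest. apply_moves: Moves the arm, as the interface text tells. Its arguments: {"type":"object","properties":{"motion":{"type":"array"},"fingers":{"type":"number"},"grip_force":{"type":"number"}},"required":["motion"]}

```bash
ls; mkdir -p pics; python3 - <<'E'
from station import monitor, optics, manip
import cv2
for n in ("scene","top"):
    im=optics.capture(n); cv2.imwrite(f"pics/{n}0.png",im); print(n,optics.camera_params(n))
s=monitor.state(); print({k:s[k] for k in("time","tool_pos","ee_rot","width","ft_force")})
print(optics.camera_params("wrist"))
E
```

```text
pics
scene {'fx': 452.9409398272832, 'fy': 452.9409398272832, 'cx': 320.11490101167385, 'cy': 238.8168840119776, 'position': array([1.1286934 , 0.18899025, 0.68290169]), 'orientation': array([0.57313595, 0.25920993, 0.31184742, 0.7120931 ])}
top {'fx': 512.7418462322614, 'fy': 512.7418462322614, 'cx': 321.4400376533014, 'cy': 243.46869470267183, 'position': array([0.43495222, 0.0416628 , 0.99815651]), 'orientation': array([ 0.70893844,  0.02459142, -0.01912159, -0.70458209])}
{'time': 0.1, 'tool_pos': array([ 0.16586635, -0.60208014,  0.24901515]), 'ee_rot': array([-2.08897220e-04, -1.33914906e-01,  9.90992321e-01,  9.86815417e-04]), 'width': 0.08557751647938257, 'ft_force': array([ 0.09884104, -0.40870698,  0.14316883])}
{'fx': 340.99591039568537, 'fy': 340.99591039568537, 'cx': 320.9586259216194, 'cy': 239.65074978018262, 'position': array([ 0.08909966, -0.62354934,  0.37219263]), 'orientation': array([ 0.59858399, -0.09320927, -0.12346341,  0.78598093])}
```

View pics/scene0.png

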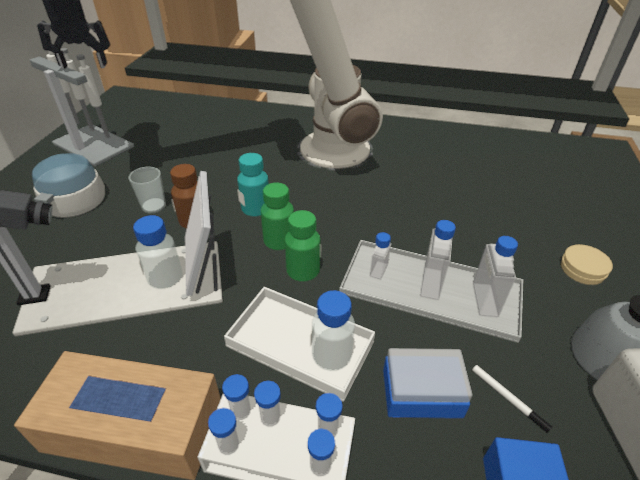

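View pics/top0.png

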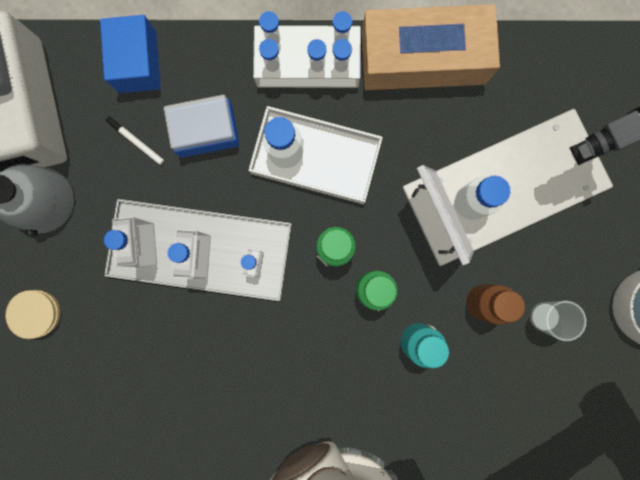

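The top view shows:
- Stand bottle at about (490,190).
- Other bottle at (281,132) in the white tray.
- Small flask with its cap at (248,262), the shortest and right-most of the three.
- Large flasks at (178,253) and (115,240).

Possible look-alikes are the green caps at (336,246) and (377,291), brown at (500,305), turquoise at (430,348), and the blue vial caps at (269,20)–(343,50).

I choose the bottle at (490,190) and the flask at (248,262), and check both in one close crop.

```bash
cat > h.py <<'E'
import numpy as np, cv2
from scipy.spatial.transform import Rotation as R
from station import monitor, optics, manip
def rot(q): return R.from_quat(np.roll(q,-1))
def ray(P,uv):
    uv=np.atleast_2d(uv).astype(float)
    d=np.c_[(uv[:,0]-P['cx'])/P['fx'],-(uv[:,1]-P['cy'])/P['fy'],-np.ones(len(uv))]
    return rot(P['orientation']).apply(d)
def onplane(P,uv,z):
    d=ray(P,uv); o=np.array(P['position']); return o+d*((z-o[2])/d[:,2])[:,None]
def proj(P,X):
    c=rot(P['orientation']).inv().apply(np.atleast_2d(X)-P['position'])
    return np.c_[P['cx']+P['fx']*c[:,0]/-c[:,2],P['cy']-P['fy']*c[:,1]/-c[:,2]]
def blue(im):
    h=cv2.cvtColor(im,cv2.COLOR_BGR2HSV); return cv2.inRange(h,(100,140,60),(125,255,255))
def blobs(m,amin=40):
    n,l,s,c=cv2.connectedComponentsWithStats(m); return [(c[i].round(1),s[i]) for i in range(1,n) if s[i][4]>amin]
E
python3 - <<'E'
from h import *
for n in("top","scene"):
    im=cv2.imread(f"pics/{n}0.png"); print(n)
    for c,s in blobs(blue(im)): print(c,s)
im=cv2.imread("pics/top0.png")
a=cv2.resize(im[100:275,395:620],None,fx=2.6,fy=2.6,interpolation=cv2.INTER_CUBIC)
b=cv2.resize(im[190:305,95:300],None,fx=1,fy=1)
f=cv2.resize(im[100:305,100:390],None,fx=2.7,fy=2.7,interpolation=cv2.INTER_CUBIC)
cv2.imwrite("pics/stand.png",cv2.resize(im[100:275,395:620],None,fx=3.4,fy=3.4,interpolation=cv2.INTER_CUBIC))
cv2.imwrite("pics/trays.png",f)
E
```

```text
top
[268.7  21.5] [259  12  20  20 294]
[342.   21.7] [332  12  21  20 294]
[129.7  53.7] [ 100   15   60   78 3960]
[268.6  48.9] [260  39  18  20 279]
[341.8  49.3] [334  39  17  21 279]
[316.3  49.4] [308  40  17  20 268]
[213.  142.3] [175 100  64  57 573]
[279.4 132.9] [265 118  29  31 709]
[492.6 191.4] [477 177  33  30 766]
[114.6 239.5] [104 230  23  19 348]
[178.2 252.5] [169 244  20  18 289]
[248.2 261.9] [242 256  14  13 143]
scene
[149.5 229.8] [133 215  33  31 780]
[444.7 229.1] [435 220  21  20 325]
[382.5 239.4] [376 232  15  16 189]
[506.1 245.5] [496 236  22  21 359]
[333.6 307.9] [ 317  290   34   37 1005]
[420.9 405.1] [ 383  357   87   61 1426]
[235.3 387.3] [222 374  27  28 567]
[266.9 393.8] [254 381  26  27 569]
[328.4 406.8] [316 394  26  27 582]
[221.8 422.5] [208 409  28  29 618]
[320.8 444.1] [308 429  27  31 652]
[523.6 460.4] [ 483  437   86   43 3034]
```

View pics/stand.png

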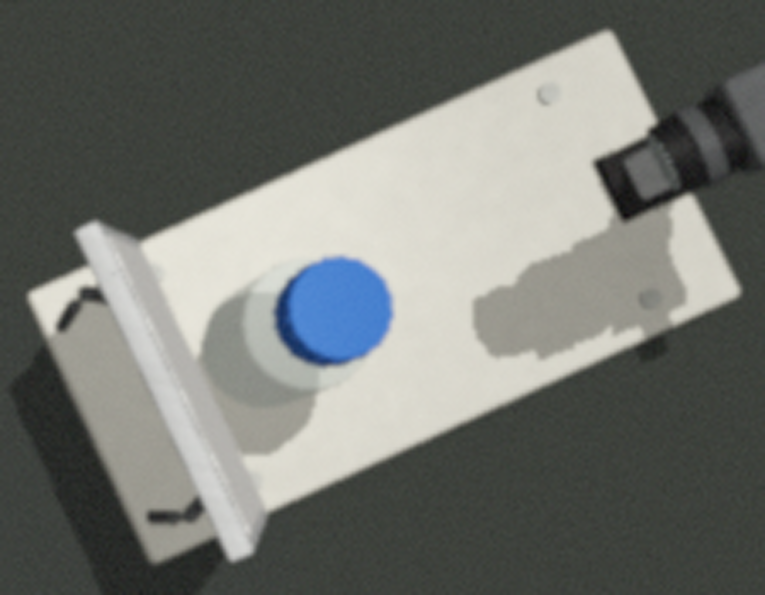

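View pics/trays.png

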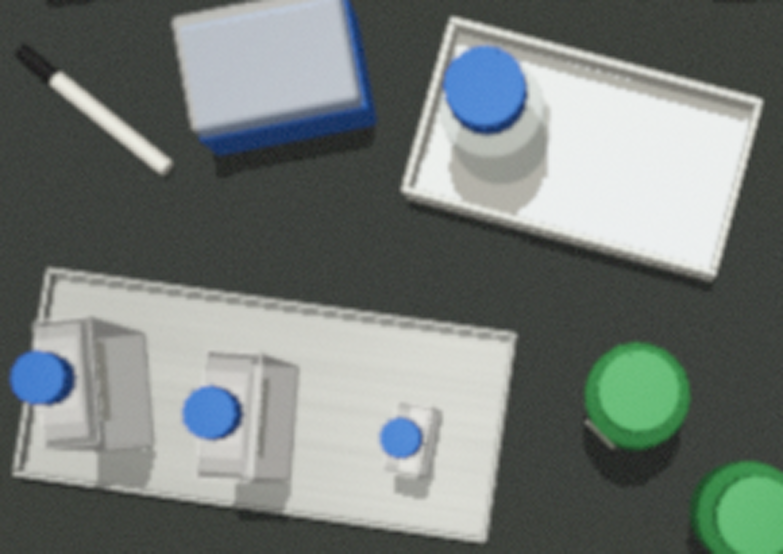

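Crops confirm the stand bottle (cap at 490,190, blue on clear glass) and the small flask at the right-hand end of the steel tray (248,262). Corners in the crops:
- Stand: (610,30), (741,293), (28,294), (155,564).
- Bottle tray rim: (452,17), (762,100), (712,272), (403,190).
- Flask tray rim: (48,268), (517,333), (487,542), (13,475).

```bash
python3 - <<'E'
from h import *
P=optics.camera_params("top");S=optics.camera_params("scene")
def fit(loc,uv,z):
    W=onplane(P,uv,z)[:,:2]; L=np.array(loc,float)
    lc,wc=L.mean(0),W.mean(0); H=(L-lc).T@(W-wc); U,_,V=np.linalg.svd(H)
    M=V.T@np.diag([1,np.linalg.det(V.T@U.T)])@U.T; t=wc-M@lc
    print("yaw",np.degrees(np.arctan2(M[1,0],M[0,0])).round(2),"org",t.round(4),"res mm",np.round(1000*np.linalg.norm(L@M.T+t-W,axis=1),1)); return M,t
c=lambda pts,s,o:(np.array(pts)+.5)/s+o-.5
# image: up=+x world, left=+y world
M,t=fit([(-.255,-.085),(-.255,.085),(.115,-.085),(.115,.085)],c([(610,30),(741,293),(28,294),(155,564)],3.4,(395,100)),.012)
print("alt order if mirrored above")
fit([(.065,.115),(.065,-.115),(-.065,-.115),(-.065,.115)],c([(452,17),(762,100),(712,272),(403,190)],2.7,(100,100)),.030)
fit([(.075,.17),(.075,-.17),(-.075,-.17),(-.075,.17)],c([(48,268),(517,333),(487,542),(13,475)],2.7,(100,100)),.016)
def tri(a,b):
    A=np.zeros((3,3));v=np.zeros(3)
    for Q,uv in((P,a),(S,b)):
        d=ray(Q,uv)[0];d/=np.linalg.norm(d);m=np.eye(3)-np.outer(d,d);A+=m;v+=m@Q['position']
    return np.linalg.solve(A,v).round(4)
for n,a,b,z in(("bottle",(492.6,191.4),(149.5,229.8),.141),("other",(279.4,132.9),(333.6,307.9),.133),("flask",(248.2,261.9),(382.5,239.4),.092),("LA",(178.2,252.5),(444.7,229.1),.15),("LB",(114.6,239.5),(506.1,245.5),.15)):
    print(n,tri(a,b),onplane(P,a,z)[0].round(4),onplane(S,b,z-.005)[0].round(4))
E
```

```text
yaw 114.93 org [ 0.5797 -0.2467] res mm [1.5 1.6 1.1 0.9]
alt order if mirrored above
yaw -14.98 org [0.6679 0.0624] res mm [1.4 0.8 2.8 1.5]
yaw -7.62 org [0.4831 0.2864] res mm [0.3 0.1 0.2 0.4]
bottle [ 0.5789 -0.2417  0.1333] [ 0.5774 -0.2387  0.141 ] [ 0.5816 -0.24    0.136 ]
other [0.6797 0.1219 0.1271] [0.678  0.1218 0.133 ] [0.6806 0.1216 0.128 ]
flask [0.4578 0.1786 0.0868] [0.4576 0.1782 0.092 ] [0.4581 0.1782 0.087 ]
LA [0.4712 0.287  0.1458] [0.471  0.2859 0.15  ] [0.4703 0.287  0.145 ]
LB [0.4923 0.3932 0.1462] [0.492  0.3925 0.15  ] [0.4912 0.3929 0.145 ]
```

```bash
cat >> h.py <<'E'
def down(yaw): # tool z down, tool y at yaw (deg)
    y=np.array([np.cos(np.radians(yaw)),np.sin(np.radians(yaw)),0]);z=np.array([0,0,-1.]);return R.from_matrix(np.c_[np.cross(y,z),y,z])
def goal(p,Rt):
    s=monitor.state();R0=rot(s['ee_rot'])
    print("t",s['time'],"pos",np.round(s['tool_pos'],4),"f",np.round(s['ft_force'],1),"w",round(s['width'],4))
    print(" shift",R0.inv().apply(np.array(p)-s['tool_pos']).round(4),"turn",((R0.inv()*Rt).as_rotvec()/np.radians(6)).round(3))
E
python3 -c "
from h import *
goal([.579,-.2405,.29],down(165))"
```

```text
t 0.1 pos [ 0.1659 -0.6021  0.249 ] f [ 0.1 -0.4  0.1] w 0.0856
 shift [-0.4943  0.239  -0.0406] turn [ 1.800e-02  9.000e-03 -9.935e+00]
```

Call:
apply_moves --pt "-0.03 0.015 -0.02 0 0 -0.8" --pt "-0.07 0.035 -0.04 0 0 -1.7" --pt "-0.11 0.055 -0.04 0 0 -2.6" --pt "-0.15 0.075 -0.04 0 0 -3.5" --pt "-0.19 0.095 -0.04 0 0 -4.4" --pt "-0.23 0.115 -0.04 0 0 -5.3" --pt "-0.27 0.135 -0.04 0 0 -6.2" --pt "-0.31 0.155 -0.04 0 0 -7.1"

```text
time: 0.9
tool_pos: [0.4246, -0.3692, 0.2897]
ee_rot: [-0.0, -0.487, 0.874, 0.0]
ft_force: [0.3, -0.4, 0.0]
width: 0.0853
gripper_force: 0.0
```

```bash
python3 -c "
from h import *
goal([.579,-.2405,.29],down(165))"
```

```text
t 0.9 pos [ 0.4246 -0.3692  0.2897] f [ 0.3 -0.4  0. ] w 0.0853
 shift [-0.1907 -0.0635 -0.0003] turn [ 7.000e-03  2.000e-03 -2.796e+00]
```

Call:
apply_moves --pt "-0.04 -0.013 0 0 0 -0.6" --pt "-0.08 -0.026 0 0 0 -1.2" --pt "-0.12 -0.04 0 0 0 -1.8" --pt "-0.155 -0.052 0 0 0 -2.3" --pt "-0.18 -0.06 0 0 0 -2.6" --pt "-0.191 -0.0635 0 0 0 -2.8" --pt "-0.191 -0.0635 0 0 0 -2.8" --pt "-0.191 -0.0635 0 0 0 -2.8"

```text
time: 1.7
tool_pos: [0.578, -0.2429, 0.2897]
ee_rot: [-0.0, -0.607, 0.795, 0.0]
ft_force: [-0.5, -0.2, -0.3]
width: 0.0853
gripper_force: 0.0
```

```bash
python3 -c "
from h import *
P=optics.camera_params('wrist');im=optics.capture('wrist');cv2.imwrite('pics/w1.png',im)
for c,s in blobs(blue(im),200): print(c,s,onplane(P,c,.150)[0].round(4),onplane(P,c,.145)[0].round(4))
goal([.579,-.2405,.136],down(165))"
```

```text
[318.5 249.8] [ 290  237   59   28 1082] [ 0.5824 -0.2297  0.15  ] [ 0.5829 -0.228   0.145 ]
t 1.75 pos [ 0.5778 -0.2432  0.29  ] f [-0.4 -0.7  0.3] w 0.0854
 shift [-0.003  -0.0005  0.154 ] turn [ 0.005 -0.001 -0.047]
```

View pics/w1.png

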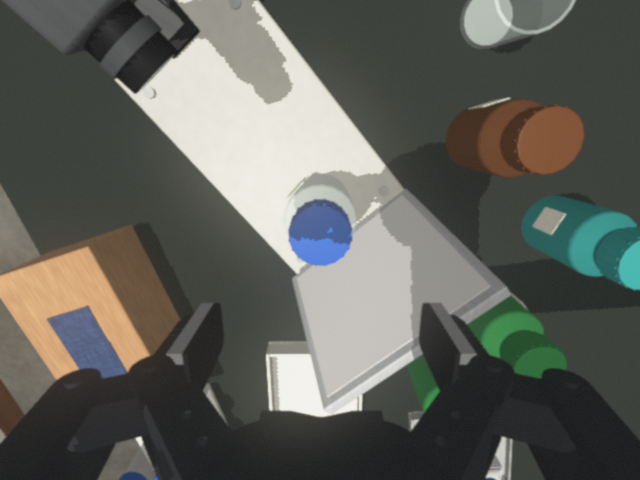

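The wrist view shows the bottle cap at about (320,232), with the panel just below it in the image and the stand camera at top left. I will get the cap centre from the whole disc, including its shaded half.

```bash
python3 -c "
from h import *
P=optics.camera_params('wrist');im=cv2.imread('pics/w1.png')
m=cv2.inRange(cv2.cvtColor(im,cv2.COLOR_BGR2HSV),(95,90,30),(130,255,255))
m=cv2.morphologyEx(m,cv2.MORPH_OPEN,np.ones((3,3)))
for c,s in blobs(m,800):
  if abs(c[0]-320)<40: print(c,s,onplane(P,(s[0]+s[2]/2-.5,s[1]+s[3]/2-.5),.150)[0].round(4),onplane(P,c,.148)[0].round(4))
print(proj(P,[[.579,-.2405,.15]]))
goal([.579,-.2405,.136],down(165))"
```

```text
[320.1 234.2] [ 289  203   62   62 3009] [ 0.5778 -0.2432  0.15  ] [ 0.5777 -0.2419  0.148 ]
[[318.95803344 236.93287478]]
t 1.75 pos [ 0.5778 -0.2432  0.29  ] f [-0.4 -0.7  0.3] w 0.0854
 shift [-0.003  -0.0005  0.154 ] turn [ 0.005 -0.001 -0.047]
```

Call:
apply_moves --pt "0 0 0.03 0 0 0" --pt "0 0 0.07 0 0 0" --pt "0 0 0.1 0 0 0" --pt "0 0 0.125 0 0 0" --pt "0 0 0.14 0 0 0" --pt "0 0 0.15 0 0 0" --pt "0 0 0.152 0 0 0" --pt "0 0 0.152 0 0 0"

```text
time: 2.55
tool_pos: [0.5787, -0.2431, 0.1386]
ee_rot: [0.0, -0.607, 0.795, -0.0]
ft_force: [-0.9, -0.0, 0.5]
width: 0.0853
gripper_force: 0.0
```

Call:
apply_moves --pt "0 0 0 0 0 0" --pt "0 0 0 0 0 0" --pt "0 0 0 0 0 0" --pt "0 0 0 0 0 0" --pt "0 0 0 0 0 0" --pt "0 0 0 0 0 0" --pt "0 0 0 0 0 0" --pt "0 0 0 0 0 0" --fingers 0 --grip_force 50

```text
time: 3.35
tool_pos: [0.5794, -0.2426, 0.1394]
ee_rot: [0.0, -0.608, 0.794, -0.001]
ft_force: [-1.6, 0.5, 5.5]
width: 0.0506
gripper_force: 53.3
```

Call:
apply_moves --pt "0 0 -0.01 0 0 0" --pt "0 0 -0.03 0 0 0" --pt "0 0 -0.06 0 0 0" --pt "0 0 -0.095 0 0 0" --pt "0 0 -0.13 0 0 0" --pt "0 0 -0.165 0 0 0" --pt "0 0 -0.195 0 0 0" --pt "0 0 -0.215 0 0 0"

```text
time: 4.15
tool_pos: [0.5786, -0.2422, 0.3546]
ee_rot: [0.001, -0.607, 0.794, -0.0]
ft_force: [0.8, 0.3, -4.2]
width: 0.051
gripper_force: 53.2
```

```bash
python3 -c "
from h import *
goal([.6535,.0085,.36],down(165))"
```

```text
t 4.15 pos [ 0.5786 -0.2422  0.3546] f [ 0.8  0.3 -4.2] w 0.051
 shift [-0.2616 -0.0065 -0.0052] turn [-0.007  0.007 -0.033]
```

Call:
apply_moves --pt "-0.02 -0.001 -0.005 0 0 0" --pt "-0.055 -0.001 -0.005 0 0 0" --pt "-0.095 -0.002 -0.005 0 0 0" --pt "-0.14 -0.003 -0.005 0 0 0" --pt "-0.185 -0.004 -0.005 0 0 0" --pt "-0.225 -0.005 -0.005 0 0 0" --pt "-0.252 -0.006 -0.005 0 0 0" --pt "-0.262 -0.0065 -0.005 0 0 0"

```text
time: 4.95
tool_pos: [0.6536, 0.0119, 0.3556]
ee_rot: [-0.001, -0.609, 0.793, 0.002]
ft_force: [-0.6, -0.7, -5.0]
width: 0.0506
gripper_force: 53.1
```

```bash
python3 -c "
from h import *
goal([.6535,.0085,.133],down(165))
P=optics.camera_params('top');im=optics.capture('top')
for c,s in blobs(blue(im),300): print(c,onplane(P,c,.355)[0].round(4))
"
```

```text
t 4.95 pos [0.6536 0.0119 0.3556] f [-0.6 -0.7 -5. ] w 0.0506
 shift [ 0.0033 -0.0017  0.2226] turn [ 0.041 -0.003 -0.004]
[279.4 132.9] [0.6156 0.1013 0.355 ]
[114.6 239.5] [0.4782 0.3077 0.355 ]
```

Call:
apply_moves --pt "0.003 0 0.02 0 0 0" --pt "0.003 0 0.055 0 0 0" --pt "0.003 0 0.095 0 0 0" --pt "0.003 0 0.13 0 0 0" --pt "0.003 0 0.16 0 0 0" --pt "0.003 0 0.185 0 0 0" --pt "0.003 0 0.2 0 0 0" --pt "0.003 0 0.206 0 0 0"

```text
time: 5.8
tool_pos: [0.651, 0.0044, 0.1492]
ee_rot: [-0.003, -0.607, 0.795, 0.001]
ft_force: [-0.6, 0.0, -4.1]
width: 0.0508
gripper_force: 53.1
```

```bash
python3 -c "
from h import *
goal([.6535,.0085,.132],down(165))
"
```

```text
t 5.8 pos [0.651  0.0044 0.1492] f [-0.6  0.  -4.1] w 0.0508
 shift [-0.0047 -0.0014  0.0172] turn [ 0.053 -0.023 -0.05 ]
```

Call:
apply_moves --pt "-0.004 -0.001 0.004 0 0 0" --pt "-0.004 -0.001 0.008 0 0 0" --pt "-0.004 -0.001 0.011 0 0 0" --pt "-0.004 -0.001 0.013 0 0 0" --pt "-0.004 -0.001 0.015 0 0 0" --pt "-0.004 -0.001 0.017 0 0 0" --pt "-0.004 -0.001 0.017 0 0 0"

```text
time: 6.5
tool_pos: [0.6548, 0.0094, 0.1348]
ee_rot: [-0.0, -0.607, 0.794, 0.0]
ft_force: [0.3, -0.4, -4.4]
width: 0.0506
gripper_force: 53.1
```

Call:
apply_moves --pt "0 0 0.001 0 0 0" --pt "0 0 0.002 0 0 0" --pt "0 0 0.003 0 0 0" --pt "0 0 0.003 0 0 0"

```text
time: 6.9
tool_pos: [0.6548, 0.0094, 0.1318]
ee_rot: [-0.0, -0.607, 0.794, 0.0]
ft_force: [0.4, 0.7, -3.9]
width: 0.0507
gripper_force: 53.1
```

Call:
apply_moves --pt "0 0 0.001 0 0 0" --pt "0 0 0.001 0 0 0" --pt "0 0 0.002 0 0 0" --pt "0 0 0.002 0 0 0"

```text
time: 7.3
tool_pos: [0.6551, 0.0094, 0.1314]
ee_rot: [0.0, -0.608, 0.794, -0.0]
ft_force: [-2.8, 0.3, 4.9]
width: 0.0508
gripper_force: 54.0
```

Contact (+5 N), so the bottle is standing on the tray floor. I'll release it, then rise.

Call:
apply_moves --pt "0 0 0 0 0 0" --pt "0 0 0 0 0 0" --pt "0 0 0 0 0 0" --pt "0 0 0 0 0 0" --pt "0 0 0 0 0 0" --pt "0 0 0 0 0 0" --fingers 1

```text
time: 7.9
tool_pos: [0.655, 0.0094, 0.1299]
ee_rot: [0.0, -0.607, 0.794, -0.0]
ft_force: [-1.0, -0.6, -0.0]
width: 0.0854
gripper_force: 0.0
```

Call:
apply_moves --pt "0 0 -0.01 0 0 0" --pt "0 0 -0.035 0 0 0" --pt "0 0 -0.07 0 0 0" --pt "0 0 -0.11 0 0 0" --pt "0 0 -0.145 0 0 0" --pt "0 0 -0.165 0 0 0" --pt "0 0 -0.17 0 0 0"

```text
time: 8.6
tool_pos: [0.656, 0.0094, 0.3045]
ee_rot: [0.003, -0.607, 0.794, -0.002]
ft_force: [-0.6, -0.0, 0.7]
width: 0.0854
gripper_force: 0.0
```

```bash
python3 -c "
from h import *
goal([.458,.1785,.30],down(82.4))
"
```

```text
t 8.6 pos [0.656  0.0094 0.3045] f [-0.6 -0.   0.7] w 0.0854
 shift [-0.1113  0.2354  0.0032] turn [-0.034  0.07  13.735]
```

Call:
apply_moves --pt "-0.01 0.02 0 0 0 1.3" --pt "-0.022 0.048 0 0 0 2.6" --pt "-0.037 0.08 0 0 0 3.9" --pt "-0.053 0.112 0 0 0 5.2" --pt "-0.068 0.144 0 0 0 6.5" --pt "-0.083 0.175 0 0 0 7.8" --pt "-0.096 0.203 0 0 0 9.1" --pt "-0.105 0.222 0 0 0 10.4"

```text
time: 9.4
tool_pos: [0.4662, 0.1696, 0.2992]
ee_rot: [-0.001, -0.106, 0.994, -0.0]
ft_force: [-0.2, -0.1, 0.1]
width: 0.0855
gripper_force: 0.0
```

```bash
python3 -c "
from h import *
goal([.458,.1785,.25],down(82.4))
"
```

```text
t 9.4 pos [0.4662 0.1696 0.2992] f [-0.2 -0.1  0.1] w 0.0855
 shift [0.0061 0.0105 0.0492] turn [-0.005 -0.016  3.29 ]
```

Call:
apply_moves --pt "0.002 0.003 0.01 0 0 1.1" --pt "0.004 0.007 0.03 0 0 2.2" --pt "0.006 0.0105 0.044 0 0 3.3" --pt "0.006 0.0105 0.049 0 0 3.3" --pt "0.006 0.0105 0.049 0 0 3.3" --pt "0.006 0.0105 0.049 0 0 3.3" --fingers 0.7

```text
time: 10.0
tool_pos: [0.4605, 0.1779, 0.2514]
ee_rot: [0.0, 0.064, 0.998, 0.0]
ft_force: [-0.3, 0.9, -0.2]
width: 0.0598
gripper_force: 0.0
```

```bash
python3 -c "
from h import *
goal([.458,.1785,.089],down(82.4))
P=optics.camera_params('wrist');im=optics.capture('wrist');cv2.imwrite('pics/w2.png',im);print(P)
m=cv2.inRange(cv2.cvtColor(im,cv2.COLOR_BGR2HSV),(95,90,30),(130,255,255))
for c,s in blobs(m,300): print(c,s,onplane(P,(s[0]+s[2]/2-.5,s[1]+s[3]/2-.5),.093)[0].round(4),onplane(P,c,.094)[0].round(4))
im2=optics.capture('top');P=optics.camera_params('top')
for c,s in blobs(blue(im2),100): print(c,onplane(P,c,.133)[0].round(4))
print(proj(optics.camera_params('wrist'),[[.458,.1785,.097]]))
"
```

```text
t 10.0 pos [0.4605 0.1779 0.2514] f [-0.3  0.9 -0.2] w 0.0598
 shift [0.0027 0.0003 0.1624] turn [0.001 0.006 0.048]
{'fx': 340.99591039568537, 'fy': 340.99591039568537, 'cx': 320.9586259216194, 'cy': 239.65074978018262, 'position': array([0.38142059, 0.18747799, 0.374507  ]), 'orientation': array([ 0.74140511, -0.11676642, -0.10225042,  0.6528621 ])}
[322.3 224.2] [307 208  31  32 750] [0.4571 0.1785 0.093 ] [0.4575 0.1787 0.094 ]
[477.8 244.5] [ 450  219   57   52 2199] [0.493  0.3109 0.093 ] [0.4926 0.3103 0.094 ]
[618.7 253.5] [ 592  229   48   52 2023] [0.5177 0.4308 0.093 ] [0.5166 0.4326 0.094 ]
[386.3 381.4] [371 365  33  38 803] [0.6302 0.2223 0.093 ] [0.6267 0.2217 0.094 ]
[171.7 451.9] [ 140  418   59   62 2536] [ 0.6859 -0.0172  0.093 ] [ 0.6899 -0.0149  0.094 ]
[268.7  21.5] [0.8746 0.1427 0.133 ]
[341.9  21.7] [0.8746 0.0155 0.133 ]
[129.7  53.7] [0.8164 0.3834 0.133 ]
[268.6  48.9] [0.8257 0.1422 0.133 ]
[341.8  49.2] [0.8256 0.0154 0.133 ]
[316.3  49.5] [0.8249 0.0596 0.133 ]
[212.8 142.4] [0.661  0.2359 0.133 ]
[279.3 132.9] [0.678 0.122 0.133]
[343.3 147.2] [0.6536 0.0122 0.133 ]
[[321.91477148 225.4726727 ]]
```

View pics/w2.png

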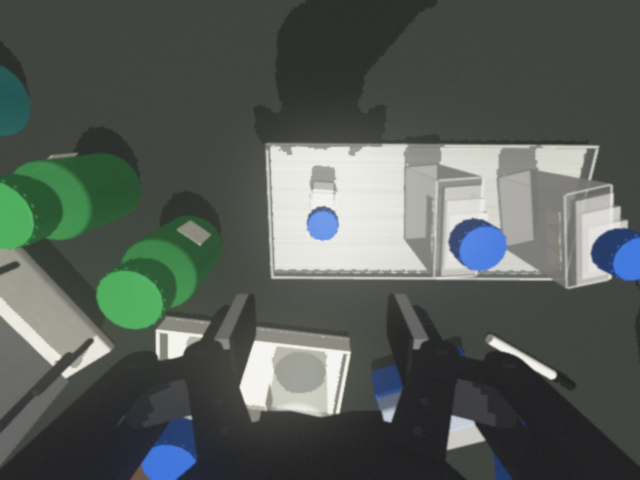

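The wrist view shows the flask cap at (322,224) in the steel tray, square between the fingers. The placed bottle is at the bottom, in the white tray. I will enlarge the flask to read its yaw.

```bash
python3 -c "
import cv2
im=cv2.imread('pics/w2.png')[145:250,285:365]
cv2.imwrite('pics/w2c.png',cv2.resize(im,None,fx=5.5,fy=5.5,interpolation=cv2.INTER_CUBIC))"
```

```text
(no output)
```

View pics/w2c.png

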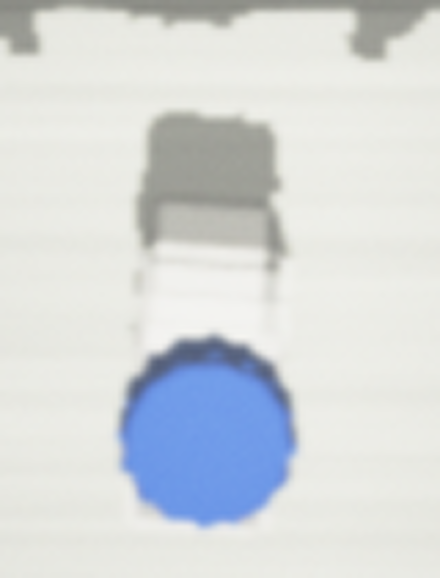

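```bash
python3 -c "
from h import *
P=optics.camera_params('wrist')
f=lambda p:(np.array(p)+.5)/5.5+(285,145)-.5
for a,b,z in(((158,246),(270,252),.060),((160,203),(270,208),.003)):
    A,B=onplane(P,[f(a),f(b)],z);d=B-A;print(np.degrees(np.arctan2(d[1],d[0])).round(2),np.linalg.norm(d).round(4),A.round(4),B.round(4))
A,B=onplane(P,[(268,144),(598,147)],.016);d=B-A;print('tray',np.degrees(np.arctan2(d[1],d[0])),np.linalg.norm(d))
T=monitor.state()['tool_pos'];print(proj(P,[T]),T)
goal([.4573,.1785,.089],down(82.4))
"
```

```text
79.6 0.0189 [0.4327 0.1738 0.06  ] [0.4362 0.1924 0.06  ]
80.09 0.0218 [0.4336 0.1728 0.003 ] [0.4374 0.1943 0.003 ]
tray 82.17562340127773 0.33529224219992065
[[322.3645684  331.40195745]] [0.46063812 0.17794987 0.25172413]
t 10.1 pos [0.4606 0.1779 0.2517] f [-0.5 -0.8 -1.1] w 0.0596
 shift [ 0.0036 -0.      0.1627] turn [0.009 0.011 0.04 ]
```

Call:
apply_moves --pt "0.003 0 0.03 0 0 0.2" --pt "0.003 0 0.065 0 0 0.4" --pt "0.003 0 0.1 0 0 0.4" --pt "0.003 0 0.13 0 0 0.4" --pt "0.003 0 0.15 0 0 0.4" --pt "0.003 0 0.16 0 0 0.4" --pt "0.003 0 0.163 0 0 0.4" --pt "0.003 0 0.163 0 0 0.4"

```text
time: 10.9
tool_pos: [0.4578, 0.1786, 0.0886]
ee_rot: [0.0, 0.085, 0.996, 0.0]
ft_force: [-0.5, -0.7, 0.4]
width: 0.0599
gripper_force: 0.0
```

Call:
apply_moves --pt "0 0 0 0 0 0" --pt "0 0 0 0 0 0" --pt "0 0 0 0 0 0" --pt "0 0 0 0 0 0" --pt "0 0 0 0 0 0" --pt "0 0 0 0 0 0" --pt "0 0 0 0 0 0" --pt "0 0 0 0 0 0" --fingers 0 --grip_force 30

```text
time: 11.7
tool_pos: [0.4578, 0.1788, 0.0891]
ee_rot: [0.001, 0.085, 0.996, 0.001]
ft_force: [-0.8, -0.1, 6.1]
width: 0.0259
gripper_force: 29.7
```

```bash
python3 -c "
from h import *
s=monitor.state();R0=rot(s['ee_rot']);print(s['tool_pos'],R0.as_matrix().round(4),s['gripper_force'])
goal([.458,.1785,.29],down(80))
"
```

```text
[0.45782737 0.17875613 0.08909962] [[-0.9855  0.1696  0.0019]
 [ 0.1696  0.9855  0.001 ]
 [-0.0017  0.0013 -1.    ]] 29.66919869184494
t 11.7 pos [0.4578 0.1788 0.0891] f [-0.8 -0.1  6.1] w 0.0259
 shift [-0.0005  0.     -0.2009] turn [0.013 0.016 0.039]
```

Call:
apply_moves --pt "0 0 -0.01 0 0 0" --pt "0 0 -0.03 0 0 0" --pt "0 0 -0.06 0 0 0" --pt "0 0 -0.1 0 0 0" --pt "0 0 -0.14 0 0 0" --pt "0 0 -0.18 0 0 0" --pt "0 0 -0.215 0 0 0" --pt "0 0 -0.235 0 0 0"

```text
time: 12.5
tool_pos: [0.4575, 0.1783, 0.3268]
ee_rot: [0.002, 0.085, 0.996, 0.002]
ft_force: [0.1, 0.5, -0.2]
width: 0.026
gripper_force: 29.6
```

Call:
apply_moves --pt "0 0 0 0 0 0" --pt "0 0 0 0 0 0" --pt "0 0 0 0 0 0"

```text
time: 12.8
tool_pos: [0.4563, 0.1778, 0.3213]
ee_rot: [-0.001, 0.086, 0.996, -0.001]
ft_force: [0.1, -0.3, -1.1]
width: 0.0262
gripper_force: 29.6
```

```bash
cat >> h.py <<'E'
YAW=114.93; ORG=np.array([.5797,-.2467,0])
L=np.array([np.cos(np.radians(YAW)),np.sin(np.radians(YAW)),0]);c20,s20=np.cos(np.radians(20)),np.sin(np.radians(20))
XV=L*c20-np.array([0,0,s20]); ZV=L*s20+np.array([0,0,c20]); VIEW=ORG+[0,0,.145]
E
python3 -c "
from h import *
P=optics.camera_params('wrist');im=optics.capture('wrist');cv2.imwrite('pics/w3.png',im)
cv2.imwrite('pics/w3c.png',cv2.resize(im[230:430,220:430],None,fx=2.8,fy=2.8,interpolation=cv2.INTER_CUBIC))
goal(VIEW+.18*ZV,down(YAW))
s=monitor.state();T=s['tool_pos'];R0=rot(s['ee_rot'])
for n,v in(('foot corners',[(x,y,.086) for x in(.025,-.025) for y in(-.0125,.0125)]),('top',[(x,y,.026) for x in(.025,-.025) for y in(-.0125,.0125)])): print(n,proj(P,T+R0.apply(v)).round(1).tolist())
"
```

```text
t 12.85 pos [0.4564 0.1779 0.3213] f [ 0.2  0.  -0.8] w 0.0259
 shift [-0.1587 -0.3467  0.0076] turn [-0.015 -0.032 -5.789]
foot corners [[302.4, 220.8], [341.9, 220.8], [303.6, 292.2], [340.5, 292.2]]
top [[295.7, 253.4], [349.4, 253.4], [297.8, 345.4], [346.8, 345.5]]
```

View pics/w3c.png

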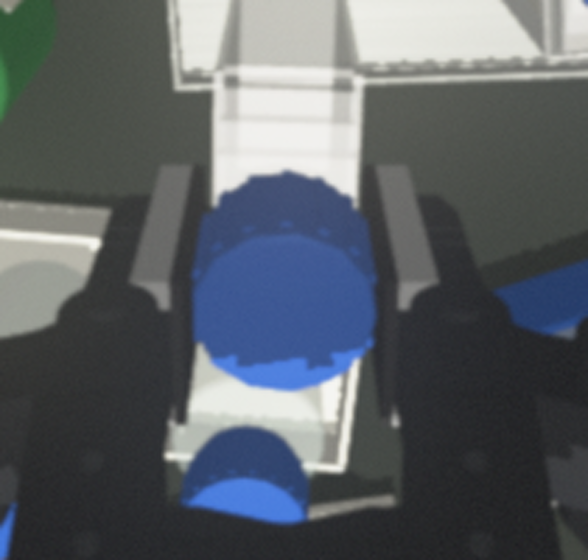

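The flask is held square: near top edge at about (296,255)–(349,256) in the full picture, where I predicted (296,253)–(349,253). Moving over to the stand.

Call:
apply_moves --pt "-0.009 -0.02 0 0 0 -0.3" --pt "-0.025 -0.055 0 0 0 -0.9" --pt "-0.043 -0.094 0 0 0 -1.6" --pt "-0.061 -0.134 0 0 0 -2.3" --pt "-0.08 -0.175 0.002 0 0 -3.0" --pt "-0.099 -0.216 0.003 0 0 -3.7" --pt "-0.117 -0.256 0.004 0 0 -4.4" --pt "-0.134 -0.292 0.006 0 0 -5.0"

```text
time: 13.65
tool_pos: [0.5393, -0.1343, 0.3156]
ee_rot: [-0.001, -0.176, 0.984, 0.0]
ft_force: [0.8, -0.1, -0.0]
width: 0.0257
gripper_force: 29.6
```

```bash
python3 -c "
from h import *
y=XV;z=-ZV;Rf=R.from_matrix(np.c_[np.cross(y,z),y,z])
goal(VIEW+.18*ZV,down(YAW));goal(VIEW+.16*ZV,Rf)
"
```

```text
t 13.65 pos [ 0.5393 -0.1343  0.3156] f [ 0.8 -0.1 -0. ] w 0.0257
 shift [ 0.0061 -0.058   0.0014] turn [ 0.009 -0.023 -0.767]
t 13.65 pos [ 0.5393 -0.1343  0.3156] f [ 0.8 -0.1 -0. ] w 0.0257
 shift [ 0.0055 -0.0649  0.0202] turn [ 3.34  -0.157 -0.755]
```

Call:
apply_moves --pt "0.001 -0.02 0.002 0.3 0 -0.1" --pt "0.002 -0.04 0.005 0.9 0 -0.25" --pt "0.004 -0.055 0.01 1.6 -0.1 -0.4" --pt "0.005 -0.063 0.015 2.3 -0.1 -0.6" --pt "0.0055 -0.065 0.02 3.0 -0.15 -0.75" --pt "0.0055 -0.065 0.02 3.34 -0.15 -0.75" --pt "0.0055 -0.065 0.02 3.34 -0.15 -0.75" --pt "0.0055 -0.065 0.02 3.34 -0.15 -0.75"

```text
time: 14.45
tool_pos: [0.5567, -0.195, 0.2963]
ee_rot: [0.037, -0.211, 0.962, -0.169]
ft_force: [-0.1, -0.3, -0.6]
width: 0.0263
gripper_force: 29.7
```

```bash
cat >> h.py <<'E'
RF=R.from_matrix(np.c_[np.cross(XV,-ZV),XV,-ZV])
E
python3 -c "
from h import *
goal(VIEW+.056*ZV,RF)
P=optics.camera_params('wrist');im=optics.capture('wrist');cv2.imwrite('pics/w4.png',im)
cv2.imwrite('pics/w4c.png',cv2.resize(im[150:450,60:580],None,fx=1.5,fy=1.5,interpolation=cv2.INTER_CUBIC))
# panel and stand corners predicted
S=lambda x,y,z:ORG+L*x+np.array([-L[1],L[0],0])*y+np.array([0,0,z])
PC=ORG+[0,0,.116]+L*.085*c20
Y=np.cross(ZV,XV)
print('panel top',proj(P,[PC+.085*ZV+y*Y for y in(-.085,.085)]).round(1).tolist(),'bot',proj(P,[PC-.085*ZV+y*Y for y in(-.085,.085)]).round(1).tolist())
print('base',proj(P,[S(x,y,.012) for x in(-.255,.115) for y in(-.085,.085)]).round(1).tolist())
s=monitor.state();T=s['tool_pos'];R0=rot(s['ee_rot'])
for n,v in(('foot',[(x,y,.086) for x in(.025,-.025) for y in(-.0125,.0125)]),('top',[(x,y,.026) for x in(.025,-.025) for y in(-.0125,.0125)])): print(n,proj(P,T+R0.apply(v)).round(1).tolist())
"
```

```text
t 14.45 pos [ 0.5567 -0.195   0.2963] f [-0.1 -0.3 -0.6] w 0.0263
 shift [ 0.0009 -0.0015  0.1055] turn [ 0.004 -0.004 -0.026]
panel top [[439.3, 374.2], [471.4, 118.1]] bot [[391.7, 276.0], [401.9, 123.7]]
base [[193.4, 242.5], [179.2, 125.8], [449.6, 275.6], [468.4, 123.6]]
foot [[300.1, 221.5], [339.6, 221.6], [301.3, 293.0], [338.2, 293.0]]
top [[292.5, 254.3], [346.3, 254.4], [294.9, 346.4], [343.9, 346.5]]
```

View pics/w4c.png

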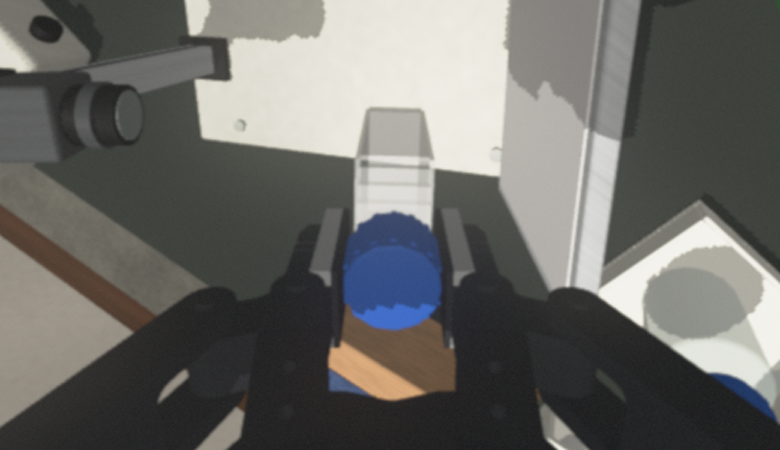

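```bash
python3 -c "
from h import *
PC=ORG+[0,0,.116]+L*.085*c20;Y=np.cross(ZV,XV)
P=optics.camera_params('top')
g=lambda X:((proj(P,X)+.5-(395,100))*3.4-.5).round(0).tolist()
for n,a in(('topfront',[PC+.085*ZV+y*Y for y in(-.085,.085)]),('topback',[PC+.085*ZV+.012*XV+y*Y for y in(-.085,.085)]),('botfront',[PC-.085*ZV+y*Y for y in(-.085,.085)])): print(n,g(a))
P=optics.camera_params('wrist');im=cv2.cvtColor(cv2.imread('pics/w4.png'),cv2.COLOR_BGR2GRAY)
A,B=proj(P,[PC+.085*ZV+y*Y for y in(-.085,.085)]);A2,B2=proj(P,[PC+.085*ZV+.012*XV+y*Y for y in(-.085,.085)])
for r in(160,200,240,280,320):
  u=A+(B-A)*(r-A[1])/(B[1]-A[1]);u2=A2+(B2-A2)*(r-A2[1])/(B2[1]-A2[1]);print(r,'pred front/back',u[0].round(1),u2[0].round(1),dict(zip(range(420,500,3),im[r,420:500:3].tolist())))
A,B=proj(P,[PC+z*ZV-.085*Y for z in(-.085,.085)])
for c in(405,415,425,435): print(c,'pred side row',(A+(B-A)*(c-A[0])/(B[0]-A[0]))[1].round(1),dict(zip(range(260,380,5),im[260:380:5,c].tolist())))
"
```

```text
topfront [[97.0, 220.0], [256.0, 553.0]]
topback [[74.0, 232.0], [231.0, 563.0]]
botfront [[137.0, 239.0], [269.0, 516.0]]
160 pred front/back 466.7 487.6 {420: 133, 423: 133, 426: 131, 429: 131, 432: 131, 435: 131, 438: 130, 441: 130, 444: 129, 447: 131, 450: 129, 453: 129, 456: 129, 459: 156, 462: 107, 465: 116, 468: 140, 471: 144, 474: 142, 477: 142, 480: 141, 483: 138, 486: 72, 489: 49, 492: 49, 495: 59, 498: 66}
200 pred front/back 461.7 481.9 {420: 135, 423: 134, 426: 132, 429: 133, 432: 133, 435: 132, 438: 131, 441: 131, 444: 131, 447: 132, 450: 131, 453: 136, 456: 137, 459: 110, 462: 137, 465: 144, 468: 141, 471: 143, 474: 144, 477: 143, 480: 88, 483: 51, 486: 53, 489: 63, 492: 68, 495: 67, 498: 67}
240 pred front/back 456.6 476.1 {420: 180, 423: 179, 426: 177, 429: 178, 432: 179, 435: 179, 438: 177, 441: 178, 444: 178, 447: 178, 450: 223, 453: 145, 456: 190, 459: 202, 462: 165, 465: 145, 468: 142, 471: 142, 474: 100, 477: 57, 480: 58, 483: 66, 486: 71, 489: 69, 492: 69, 495: 68, 498: 67}
280 pred front/back 451.6 470.4 {420: 178, 423: 177, 426: 178, 429: 178, 432: 178, 435: 
[... 824 characters left out ...]
 177, 285: 178, 290: 177, 295: 175, 300: 176, 305: 176, 310: 175, 315: 171, 320: 141, 325: 81, 330: 71, 335: 73, 340: 72, 345: 70, 350: 45, 355: 44, 360: 44, 365: 42, 370: 38, 375: 43}
425 pred side row 342.8 {260: 179, 265: 179, 270: 177, 275: 179, 280: 178, 285: 177, 290: 176, 295: 177, 300: 178, 305: 177, 310: 178, 315: 177, 320: 177, 325: 177, 330: 175, 335: 171, 340: 142, 345: 68, 350: 53, 355: 44, 360: 43, 365: 42, 370: 42, 375: 44}
435 pred side row 363.3 {260: 178, 265: 179, 270: 177, 275: 179, 280: 178, 285: 178, 290: 178, 295: 177, 300: 177, 305: 177, 310: 177, 315: 177, 320: 177, 325: 176, 330: 177, 335: 177, 340: 163, 345: 46, 350: 48, 355: 47, 360: 45, 365: 45, 370: 45, 375: 41}
```

Call:
apply_moves --pt "0.001 -0.0015 0.01 0 0 0" --pt "0.001 -0.0015 0.03 0 0 0" --pt "0.001 -0.0015 0.055 0 0 0" --pt "0.001 -0.0015 0.078 0 0 0" --pt "0.001 -0.0015 0.093 0 0 0" --pt "0.001 -0.0015 0.102 0 0 0" --pt "0.001 -0.0015 0.1055 0 0 0" --pt "0.001 -0.0015 0.1055 0 0 0"

```text
time: 15.3
tool_pos: [0.5719, -0.2299, 0.1982]
ee_rot: [0.038, -0.211, 0.962, -0.17]
ft_force: [1.0, 1.3, -0.1]
width: 0.0264
gripper_force: 29.7
```

Call:
apply_moves --pt "0 0 0 0 0 0" --pt "0 0 0 0 0 0" --pt "0 0 0 0 0 0" --pt "0 0 0 0 0 0" --pt "0 0 0 0 0 0"

```text
time: 15.8
tool_pos: [0.5718, -0.2295, 0.1987]
ee_rot: [0.038, -0.211, 0.962, -0.17]
ft_force: [-0.2, 0.4, -1.1]
width: 0.0262
gripper_force: 29.7
```

```bash
python3 -c "
from h import *
for i in range(3):
    goal(VIEW+.056*ZV,RF); P=optics.camera_params('wrist'); im=optics.capture('wrist')
cv2.imwrite('pics/w5.png',im);sc=optics.capture('scene')
a=cv2.resize(im[180:380,230:430],(400,400),interpolation=cv2.INTER_CUBIC)
b=cv2.resize(sc[150:330,20:200],(400,400),interpolation=cv2.INTER_CUBIC)
cv2.imwrite('pics/final.png',np.hstack([a,b]))
s=monitor.state();T=s['tool_pos'];R0=rot(s['ee_rot'])
for n,v in(('foot',[(x,y,.086) for x in(.025,-.025) for y in(-.0125,.0125)]),('top',[(x,y,.026) for x in(.025,-.025) for y in(-.0125,.0125)])):
    X=T+R0.apply(v); print(n,((proj(P,X)-(230,180))*2).round(0).tolist(),((proj(optics.camera_params('scene'),X)-(20,150))*2.222+(400,0)).round(0).tolist())
m=optics.capture('top');P=optics.camera_params('top')
for c,q in blobs(blue(m),100): print(c,end=' ')
"
```

```text
t 15.8 pos [ 0.5718 -0.2295  0.1987] f [-0.2  0.4 -1.1] w 0.0262
 shift [0.0001 0.0006 0.0009] turn [-0.011  0.011 -0.032]
t 15.85 pos [ 0.5718 -0.2295  0.1986] f [-0.6 -0.1 -0.3] w 0.0259
 shift [0.0001 0.0006 0.0008] turn [-0.01   0.01  -0.031]
t 15.9 pos [ 0.5718 -0.2296  0.1986] f [ 0.3  0.3 -1.5] w 0.0258
 shift [0.0001 0.0006 0.0008] turn [-0.01   0.009 -0.031]
foot [[141.0, 81.0], [220.0, 81.0], [144.0, 224.0], [218.0, 224.0]] [[660.0, 172.0], [691.0, 176.0], [655.0, 211.0], [688.0, 215.0]]
top [[127.0, 147.0], [234.0, 147.0], [131.0, 331.0], [229.0, 331.0]] [[668.0, 116.0], [700.0, 121.0], [664.0, 154.0], [698.0, 159.0]]
[268.7  21.5] [342.   21.7] [129.7  53.7] [268.6  48.9] [341.8  49.2] [316.3  49.4] [213.  142.2] [279.4 132.8] [343.3 147.2] [114.6 239.5] [178.2 252.5]
```

View pics/final.png

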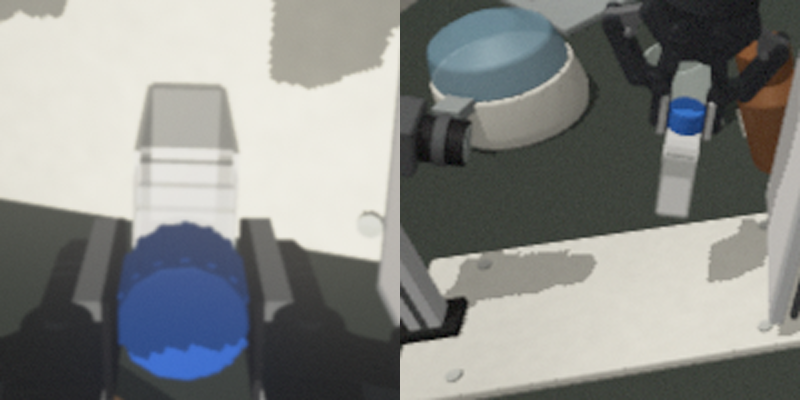

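The flask hangs at the viewing point with its edges level. Its foot in the scene crop is at about x 657–690, y 215, against a prediction of 655–691, 172–215. The pose error is under 1 mm and 0.3°, and the other caps have not moved. I'm handing in.

```bash
python3 -c "
from station import manip
print(manip.hand_in())"
```

```text
the job is handed in; nothing more can be done
None
```

The job is handed in at about 16 s: the bottle stands upright in the free half of the white tray, and the small flask is held still by its cap at the viewing point, within about 1–2 mm by the camera checks, with the large flasks and the other bottle left where they stood.

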